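Reseat a lamp module behind its pull-knob lock

ROBOT

A 6-joint arm with a two-finger parallel gripper is mounted at the origin on a cart in front of the work surface, level with it; the furniture and walls round the work are solid. World frame = base frame: x ahead of the robot, y to its left, z up, the work surface at z = 0. Lengths are in m, angles in rad, forces in N, time in s.
With the tool pointing down it reaches from about 0.225 to 0.875 m from the base axis. Payload 3.4 kg.
Tool frame: the origin (TCP) lies midway between the tips of the shut fingers; the grasp point (between the pads) lies 19 mm behind it (manip.pinch_z is the distance from the TCP to the grasp point, in m); z points along the fingers, y is the line along which they close (so a half turn about z gives the same grasp; the last joint's range is limited). The gripper opens to 85 mm and grips with 20 to 120 N. Pads are 22 mm wide; open, the fingers measure 114 mm over their backs; the gripper's body (76 mm by 85 mm) begins 54 mm behind the grasp point. The pads swing forward as they close: fully open they stand 13 mm farther back than shut.
Start: joints at [1.191, 0.276, 1.505, -0, 1.361, -0.121], TCP at [0.147, 0.556, 0.231] pointing down, gripper open.
Joint ranges: [-2.89, 2.89], [-0.75, 2.08], [0.22, 2.7], [-1.18, 4.32], [0.11, 2.71], [-2.7, 2.7]. Speed limits (rad/s): [2.57, 2.57, 3.14, 3.14, 3.14, 3.14].

INTERFACE

Orientations are given as a unit quaternion [w, x, y, z].
In Python, from rig import manip gives the robot as it stands.
- The arm moves only by the tool carry_out, never from a script. Its arguments are lists of equal length, an entry for each row: "delta_pos": the shift along the tool's x, y, z scaled (see below), a list of three; "turn": the turn, a rotation vector about the tool's x, y, z scaled (see below), a list of three; "claw": the closure, from -1 (fully open) to 1 (shut). A call has 1 to 12 rows; each row is the pose to reach, as a shift and turn from the pose commanded when the call began, along the tool's axes at that moment; what a row does not reach only later rows make up. The controller multiplies each number of a shift by 400 mm and each number of a turn by 30 degrees. A row lasts 1/10 s, in which the tool goes at most 50 mm and 8.59 degrees, less where a joint would pass 70% of its speed; a pose out of reach is approached as far as the arm can. A call with a number of a shift or a turn outside -1 to 1 is refused whole. A call with a gripper value outside its range is refused whole. The fingers move at their own pace and stop on an object; "force" is the grip in N (left out, the last holds). Time passes only in rows, so rows that repeat a pose let the fingers close. It gives the time, the measured TCP pose, the force, the opening and the grip force at its end, in the units of the state.
- manip.get_state(): the state, without advancing time (a new reading comes with each control period).
- manip.get_image(name): name is "side" or "top"; returns a dict with "image" (384x512x3 uint8, red, green, blue), "z_map" (384x512 float32, m along the optical axis (not along the pixel's ray), 0 where there is no reading), "fx", "fy", "cx", "cy" (pixels), "world_to_cam" (4x4, takes a point from world to camera coordinates). Camera axes: x right, y down, z forward; pixel columns grow to the right and rows downward; lengths in m; the calibration is good to about 2 mm. A picture is of the moment at which its call begins.
- manip.sign_off(): hands the job in; it is judged then, once.
Trained networks look in the newest picture that a camera, given by its name, has taken for a name from the list of things; names that differ only in an ending like _2 or _b are one class to them, and where a whole thing is asked for, a point or a joint stands for the part that bears it (a point fixed in the world has none). Each returns a list of dicts, best first, with "score" (0 to 1); they miss things now and then, are a little off and sometimes report something else, mostly with a low value. They report only what shows in the picture. A call takes as long as a camera call. They do not tell look-alikes from the thing itself.
- manip.spot_in(camera, query): "point" ([x, y, z] in m, in world coordinates, good to about 4 mm: the middle of the surface that is visible of it).
- manip.place_of(camera, query): "point" ([x, y, z] in m, in world coordinates, good to about 4 mm: a listed point, or the origin of a listed thing).
The state is a dict: "clock": time; "qpos": joint angles; "qd": joint speeds; "effort": joint torques, N m; "position": TCP position; "ee_rot": TCP orientation; "contact_force": force on the tool from outside, world axes, zero at the start; "moment": the same for the moment, N m; "width": finger opening in m; "gripper_force": force on a finger pad.
Only numpy, scipy, OpenCV 4.12 (cv2) and the standard library are available. Lean on these libraries where they do the work, as an engineer would, in place of code of your own. Each camera call takes 0.05 s, during which the arm holds its last target. There are 200 camera calls.

TASK

One of the two plug-in lamp modules of the lamp house was set in on top of its locking bolt and stands proud. Pull that module's knob out until it clicks at its outer stop, press the module straight down until it clicks in with its flange flush on the housing, then push the knob fully home again so that the lamp is locked and on. Leave the other lamp's knob and module, and the timer and carton beside the housing, as they are.

Things in the scene. Friction and masses are not known exactly. Their poses are not given: they have to be found in the camera images.
- lamp_house: Fixed white and grey lamp house, 155 deep x 250 wide x 99 mm high. Origin on the worktop under it; x points from the front panel to the back, y to the left as the robot sees it, z up. Front panel at x = -87 mm, top deck at z = 99 mm. Knob axes along x at y = +62 (left) and -62 mm (right), z = 55 mm; module wells in the top at x = -29 mm, straight behind the knobs
- left_knob (a joint): slide of the left pull knob (m): 0 = fully home (lamp locked and on), 0.028 = fully out at its outer detent, moving along the housing's -x. A sprung ball snaps it into either end: about 8 to 10 N to leave or enter either end, little force midway. Home, its bolt reaches 20 mm into the well and blocks the module; out, the well is clear
- right_knob (a joint): the same for the right knob
- left_knob_face (a point): centre of the front face of the left knob (moves with it). Black round knob, 33 mm diameter, 13.5 mm thick along the housing's x, on a 9 mm steel shank; fully home, 34 mm of shank is free between the panel and the knob's back. Axes as the housing's
- right_knob_face (a point): the same for the right knob
- module_1_top (a point): centre of the flat cap top of the lamp module that starts proud, in the left or right well. Aluminium body 32 x 40 mm, black cap 38 x 48 x 10 mm on a thin flange, 0.12 kg. Height above the worktop: 130 mm at the start (on the bolt), about 123 mm once the knob is pulled (resting on sprung catches), 111 mm seated, flange on deck. About 8 to 11 N on the middle of the cap pushes it past the catches
- module_2_top (a point): the same point of the other module, already seated and locked in the other well
- timer: bystander: white bench timer, 64 x 62 x 20 mm, lying left of the lamp house; origin at the centre of its underside
- carton: bystander: small white carton, 100 x 50 x 36 mm, lying right of the lamp house; origin at the centre of its underside
Mind the look-alikes: they are no part of the job. What is shaped like the part that bears module_2_top but orange or purple is not meant.

How it is judged:
On the way, in this order (a step that is already met when the one before it is completed fails the run):
1. the knob in front of the proud module is out at its outer detent (((y of module_1_top in the frame of lamp_house above 0 m and value of joint left_knob above 0.025 m) or (y of module_1_top in the frame of lamp_house below 0 m and value of joint right_knob above 0.025 m))), for 0.2 s.
2. with the knob still out, the module is clicked in, its flange flush on the deck (z of module_1_top in the frame of lamp_house below 0.113 m and angle between module_1_top's own z axis and vertical below 0.06 rad and ((y of module_1_top in the frame of lamp_house above 0 m and value of joint left_knob above 0.022 m) or (y of module_1_top in the frame of lamp_house below 0 m and value of joint right_knob above 0.022 m))), for 0.2 s.
At the end, for the whole second after the job is handed in: both knobs are home to within 3 mm, and both modules sit upright in their wells with their flanges on the deck (cap top no more than 2 mm above its seated height) (value of joint each of left_knob, right_knob below 0.003 m and z of each of module_1_top, module_2_top in the frame of lamp_house below 0.113 m and angle between each of module_1_top, module_2_top's own z axis and vertical below 0.06 rad); the robot touches nothing.
It fails at once if the other lamp's knob is pulled more than 8 mm ((y of module_1_top in the frame of lamp_house above 0 m and value of joint right_knob above 0.008 m) or (y of module_1_top in the frame of lamp_house below 0 m and value of joint left_knob above 0.008 m)).
It fails at once if the other module is shifted by more than 5 mm (distance of module_2_top from where it was at the start of the episode above 0.005 m).
It fails at once if the timer or the carton is shifted by more than 20 mm (distance of any of timer, carton from where it was at the start of the episode above 0.02 m).
It also fails if it takes over 48 s, if anything falls off the work surface, if the arm or the gripper's body presses on something with over 40 N, if the wrist force passes 120 N, or if a joint passes its speed limit or range.

## Working session

There is one attempt and no reset: what is moved stays moved. The work goes in short steps, Python scripts to look and compute and a tool call to move; the robot and the scene stay as the last step left them, time stands still between calls to the robot, and variables do not carry over. Pictures are saved under pics/ and viewed, at most 10 in all, crops included, and the job is handed in when it is done.

Besides the shell and the picture viewer there is one more tool, called after "Emit:" as a command line: name --argument value ..., lists and objects as JSON in quotes. carry_out: Moves the arm, as the interface text tells. Shifts and turns lie within -1 to 1; 1 stands for 400 mm of shift or 30 degrees of turn. Its arguments: {"type":"object","properties":{"delta_pos":{"type":"array","items":{"type":"array","items":{"type":"number","minimum":-1,"maximum":1}}},"turn":{"type":"array","items":{"type":"array","items":{"type":"number","minimum":-1,"maximum":1}}},"claw":{"type":"array","items":{"type":"number"}},"force":{"type":"number"}},"required":["delta_pos","turn","claw"]}

```bash
mkdir -p pics; ls; python3 - <<'E'
from rig import manip
import cv2,numpy as np
s=manip.get_state();print(s)
ims=[]
for c in("side","top"):
    d=manip.get_image(c);cv2.imwrite(f"pics/{c}0.png",d["image"][:,:,::-1]);np.savez(f"{c}0.npz",**d)
    print(c,d["fx"],d["cx"],d["cy"],np.round(np.linalg.inv(d["world_to_cam"]),3).tolist())
    for q in("lamp_house","left_knob_face","right_knob_face","module_1_top","module_2_top","timer","carton"):
        print(q,[(np.round(r["point"],4).tolist(),round(r["score"],2)) for r in manip.place_of(c,q)][:4])
E
```

```text
pics
{'clock': 0.0, 'qpos': array([ 1.19097544e+00,  2.76640239e-01,  1.50612922e+00, -2.03686302e-06,
        1.36075098e+00, -1.21010948e-01]), 'qd': array([ 0.00273957, -0.00066207, -0.00225893, -0.00019487, -0.00155326,
        0.00109017]), 'effort': array([ 1.23243422e-03, -4.16784489e+01, -2.45798081e+01, -1.86108837e-04,
        1.12982641e-02, -1.10604219e-07]), 'position': array([0.14696985, 0.55534039, 0.23041551]), 'ee_rot': array([-2.37894331e-04,  1.29043840e-01,  9.91638421e-01, -9.34074440e-04]), 'contact_force': array([ 0.07891336, -0.12199177,  0.03647888]), 'moment': array([0.05023839, 0.01967675, 0.01090555]), 'gripper_force': 0.0, 'width': 0.08542529552844942}
side 427.1314631757128 262.45544410427954 187.35983153741887 [[0.856, -0.308, 0.415, 0.082], [-0.517, -0.544, 0.661, -0.713], [0.022, -0.78, -0.625, 0.752], [0.0, 0.0, 0.0, 1.0]]
lamp_house [([0.5948, -0.1938, -0.0019], 0.79)]
left_knob_face [([0.449, -0.1589, 0.0584], 0.6), ([0.5522, -0.1404, 0.1075], 0.36)]
right_knob_face [([0.4718, -0.2808, 0.0551], 0.61)]
module_1_top []
module_2_top [([0.4619, 0.0158, 0.0697], 0.92), ([0.554, -0.1389, 0.1113], 0.88), ([0.5968, 0.0915, 0.0744], 0.71), ([0.3887, -0.2085, 0.0689], 0.67)]
timer []
carton [([0.5789, -0.3676, -0.003], 0.56)]
top 436.01819303883553 260.3836404120521 186.0115901135871 [[-0.009, -0.984, 0.178, 0.319], [-0.999, 0.015, 0.028, -0.069], [-0.03, -0.178, -0.984, 1.211], [0.0, 0.0, 0.0, 1.0]]
lamp_house [([0.5539, -0.1382, 0.1101], 0.52)]
left_knob_face [([0.4466, -0.1592, 0.0562], 0.67)]
right_knob_face [([0.4722, -0.2831, 0.0546], 0.55)]
module_1_top [([0.5797, -0.2588, 0.1359], 0.86)]
module_2_top [([0.5945, 0.0913, 0.0686], 0.87), ([0.5528, -0.142, 0.1068], 0.74), ([0.5909, -0.1956, -0.0036], 0.67), ([0.4581, 0.017, 0.0662], 0.51)]
timer [([0.5875, -0.0197, -0.003], 0.93)]
carton [([0.5807, -0.3664, 0.0019], 0.8)]
```

View pics/side0.png

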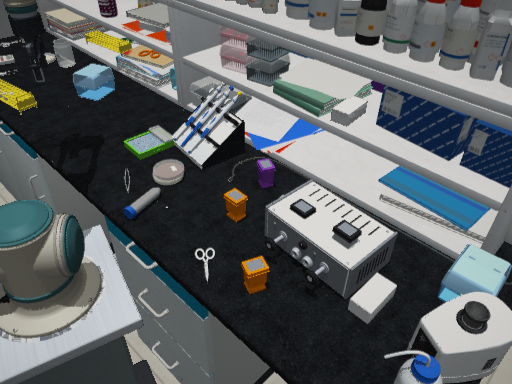

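View pics/top0.png

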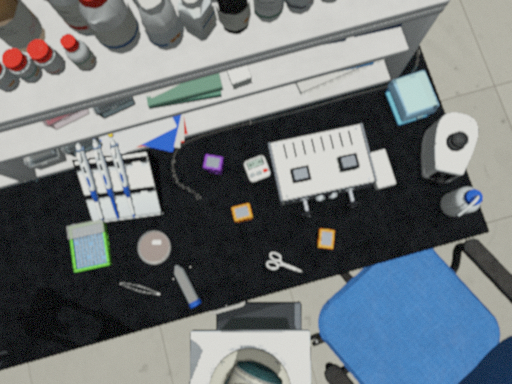

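The side view shows the housing at about (330,235). The right cap at (347,230) stands proud, the left one at (303,207) is seated, and the orange and purple decoys stand elsewhere. The top view agrees, with the right module at (348,162) and the timer at (257,168). Next I'll refine the pose and look at the front panel up close.

```bash
cat > h.py <<'E'
import numpy as np,cv2
from scipy.spatial.transform import Rotation as R
from rig import manip
def cloud(d):
    z=d["z_map"];v,u=np.indices(z.shape)
    P=np.stack([(u-d["cx"])/d["fx"]*z,(v-d["cy"])/d["fy"]*z,z],-1)
    W=np.linalg.inv(d["world_to_cam"]);P=P@W[:3,:3].T+W[:3,3];P[z<=0]=np.nan
    return P
def to(p,yaw,tilt=0):
    """shift/turn numbers to TCP p with tool down, tool y at angle yaw+90deg; tilt about tool y"""
    s=manip.get_state();w,x,y,z=s["ee_rot"];r=R.from_quat([x,y,z,w])
    g=R.from_matrix(np.array([[-np.cos(yaw),-np.sin(yaw),0],[-np.sin(yaw),np.cos(yaw),0],[0,0,-1]]).T)*R.from_euler("y",tilt)
    print("pos",np.round(s["position"],4),"shift",np.round(r.inv().apply(np.array(p)-s["position"])/.4,4),"turn",np.round(np.degrees((r.inv()*g).as_rotvec())/30,4),"F",np.round(s["contact_force"],1),"w",round(s["width"],4),"t",s["clock"])
E
python3 - <<'E'
from h import *
for c in("side","top"):
    d=np.load(c+"0.npz");P=cloud(d)
    m=(abs(P[...,2]-.099)<.006)&(P[...,0]>.45)&(P[...,0]<.75)&(P[...,1]>-.36)&(P[...,1]<-.04)
    q=P[m];(cx,cy),wh,a=cv2.minAreaRect(q[:,:2].astype(np.float32));print(c,m.sum(),cx,cy,wh,a,np.median(q[:,2]))
    for n,x,y in(("R",.5755,-.262),("L",.552,-.141)):
        k=(np.hypot(P[...,0]-x,P[...,1]-y)<.035)&(P[...,2]>(.118 if n=="R" else .106))&(P[...,2]<.15)
        print(n,k.sum(),np.median(P[k],0).round(4))
    for n,x,y in(("R",.475,-.282),("L",.45,-.159)):
        k=(np.hypot(P[...,0]-x,P[...,1]-y)<.025)&(P[...,2]>.035)&(P[...,2]<.08)
        print("knob",n,k.sum(),P[k].min(0).round(4),P[k].max(0).round(4))
a=np.load("side0.npz")["image"][170:300,250:410,::-1];b=np.load("top0.npz")["image"][110:225,240:400,::-1]
cv2.imwrite("pics/z.png",np.hstack([cv2.resize(a,(400,325)),cv2.resize(b,(400,325))]))
E
```

```text
side 5019 0.5844931602478027 -0.1962234079837799 (0.16173288226127625, 0.2558853328227997) 11.168424606323242 0.09885875503315833
R 395 [ 0.5723 -0.2643  0.1291]
L 258 [ 0.5496 -0.1415  0.1106]
knob R 174 [ 0.4703 -0.2964  0.044 ] [ 0.4992 -0.2635  0.0735]
knob L 139 [ 0.4463 -0.1752  0.0408] [ 0.4747 -0.1426  0.0721]
top 5124 0.5816445350646973 -0.19802960753440857 (0.15989752113819122, 0.25573593378067017) 11.266589164733887 0.09927073911709206
R 309 [ 0.5726 -0.2613  0.1297]
L 280 [ 0.5481 -0.1403  0.1115]
knob R 85 [ 0.4674 -0.2968  0.0534] [ 0.4995 -0.2656  0.0747]
knob L 85 [ 0.4436 -0.1751  0.0461] [ 0.4745 -0.1433  0.0763]
```

View pics/z.png

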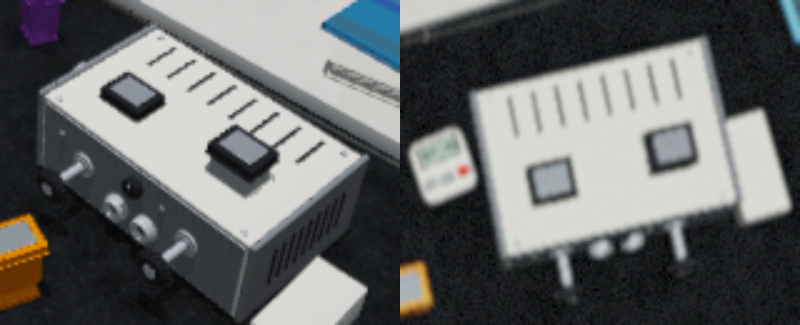

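The crop confirms it: right module proud, left flush, both knobs home, with two small sockets between the knobs to keep clear of. Housing yaw is 11.2° and the origin is (0.592, -0.195). Next I compute the approach above the right knob.

```bash
python3 - <<'E'
from h import *
print(manip.pinch_z)
y=np.radians(11.2)
to((.35,.2,.23),y);to((.476,-.281,.16),y)
E
```

```text
0.0187
pos [0.1472 0.5559 0.2314] shift [-0.7179 -0.7303  0.0033] turn [ 3.000e-04  1.000e-04 -8.677e-01] F [0.1 0.5 0.5] w 0.0855 t 0.8
pos [0.1472 0.5559 0.2314] shift [-1.3302 -1.8121  0.1781] turn [ 3.000e-04  1.000e-04 -8.677e-01] F [0.1 0.5 0.5] w 0.0855 t 0.8
```

Emit:
carry_out --delta_pos '[[-0.72,-0.73,0],[-0.72,-0.73,0],[-0.72,-0.73,0],[-0.72,-0.73,0],[-0.72,-0.73,0],[-0.72,-0.73,0],[-0.72,-0.73,0],[-0.72,-0.73,0],[-0.72,-0.73,0],[-0.72,-0.73,0],[-0.72,-0.73,0]]' --turn '[[0,0,-0.868],[0,0,-0.868],[0,0,-0.868],[0,0,-0.868],[0,0,-0.868],[0,0,-0.868],[0,0,-0.868],[0,0,-0.868],[0,0,-0.868],[0,0,-0.868],[0,0,-0.868]]' --claw '[-1,-1,-1,-1,-1,-1,-1,-1,-1,-1,-1]' --force 50

```text
clock: 1.9
position: [0.3508, 0.2, 0.2314]
ee_rot: [-0.0, -0.097, 0.995, 0.0]
contact_force: [-1.3, -0.1, -0.0]
width: 0.0855
gripper_force: 0.0
```

```bash
python3 - <<'E'
from h import *
y=np.radians(11.2)
to((.45,-.15,.18),y);to((.476,-.281,.15),y)
E
```

```text
pos [0.3508 0.2    0.2314] shift [-0.0746 -0.9066  0.1276] turn [ 0.0018 -0.0001 -0.0024] F [-1.3 -0.1 -0. ] w 0.0855 t 1.9
pos [0.3508 0.2    0.2314] shift [-0.0751 -1.2406  0.2023] turn [ 0.0018 -0.0001 -0.0024] F [-1.3 -0.1 -0. ] w 0.0855 t 1.9
```

Emit:
carry_out --delta_pos '[[-0.075,-0.9,0.1],[-0.075,-0.9,0.1],[-0.075,-0.9,0.1],[-0.075,-0.9,0.1],[-0.075,-0.9,0.1],[-0.075,-0.9,0.1],[-0.075,-0.9,0.1],[-0.075,-0.9,0.1],[-0.075,-0.9,0.1]]' --turn '[[0,0,0],[0,0,0],[0,0,0],[0,0,0],[0,0,0],[0,0,0],[0,0,0],[0,0,0],[0,0,0]]' --claw '[-1,-1,-1,-1,-1,-1,-1,-1,-1]'

```text
clock: 2.8
position: [0.451, -0.1476, 0.1907]
ee_rot: [-0.0, -0.097, 0.995, 0.001]
contact_force: [-0.4, 0.0, 0.1]
width: 0.0851
gripper_force: 0.0
```

Emit:
carry_out --delta_pos '[[0,-0.34,0.1],[0,-0.34,0.1],[0,-0.34,0.1],[0,-0.34,0.1],[0,-0.34,0.1],[0,-0.34,0.1]]' --turn '[[0,0,0],[0,0,0],[0,0,0],[0,0,0],[0,0,0],[0,0,0]]' --claw '[-1,-1,-1,-1,-1,-1]'

```text
clock: 3.4
position: [0.4767, -0.278, 0.1517]
ee_rot: [-0.0, -0.099, 0.995, 0.001]
contact_force: [-0.1, 0.2, -0.7]
width: 0.0852
gripper_force: 0.0
```

```bash
python3 - <<'E'
from h import *
y=np.radians(11.2)
to((.4758,-.2812,.036),y)
ims=[]
for c in("side","top"):
    d=manip.get_image(c);i=d["image"][:,:,::-1]
    ims.append(cv2.resize(i[150:310,230:400] if c=="side" else i[110:270,240:410],(400,376)))
cv2.imwrite("pics/a1.png",np.hstack(ims))
E
```

```text
pos [ 0.4767 -0.278   0.1517] shift [ 0.0039 -0.0079  0.2891] turn [0.0029 0.     0.0049] F [-0.1  0.2 -0.7] w 0.0852 t 3.4
```

View pics/a1.png

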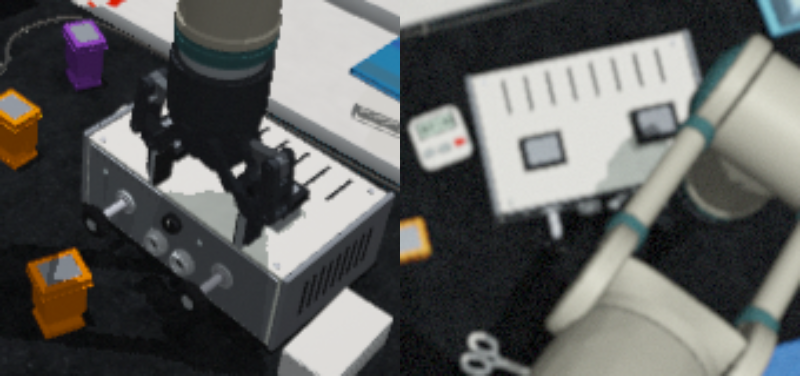

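The open gripper is above the right knob (around (215,280) in the left half) and straddles it. Descending.

Emit:
carry_out --delta_pos '[[0.004,-0.008,0.1],[0.004,-0.008,0.2],[0.004,-0.008,0.25],[0.004,-0.008,0.289],[0.004,-0.008,0.289],[0.004,-0.008,0.289]]' --turn '[[0,0,0],[0,0,0],[0,0,0],[0,0,0],[0,0,0],[0,0,0]]' --claw '[-1,-1,-1,-1,-1,-1]'

```text
clock: 4.1
position: [0.4761, -0.2836, 0.0364]
ee_rot: [0.0, -0.098, 0.995, -0.0]
contact_force: [0.1, 0.6, -0.4]
width: 0.0854
gripper_force: 0.0
```

Emit:
carry_out --delta_pos '[[0,0.006,0],[0,0.006,0],[0,0.006,0],[0,0.006,0],[0,0.006,0],[0,0.006,0],[0,0.006,0],[0,0.006,0],[0,0.006,0],[0,0.006,0]]' --turn '[[0,0,0],[0,0,0],[0,0,0],[0,0,0],[0,0,0],[0,0,0],[0,0,0],[0,0,0],[0,0,0],[0,0,0]]' --claw '[1,1,1,1,1,1,1,1,1,1]' --force 50

```text
clock: 5.1
position: [0.4754, -0.2809, 0.0367]
ee_rot: [0.0, -0.097, 0.995, 0.001]
contact_force: [-0.3, 3.8, 7.1]
width: 0.0301
gripper_force: 48.8
```

Closed at 30 mm with a 7 N upward reaction, so the pads sit a little above the knob's centre. I'll regrip 5 mm lower.

Emit:
carry_out --delta_pos '[[0,0,0],[0,0,0],[0,0,0.006],[0,0,0.0125],[0,0,0.0125],[0,0,0.0125],[0,0,0.0125],[0,0,0.0125],[0,0,0.0125],[0,0,0.0125]]' --turn '[[0,0,0],[0,0,0],[0,0,0],[0,0,0],[0,0,0],[0,0,0],[0,0,0],[0,0,0],[0,0,0],[0,0,0]]' --claw '[-0.2,-0.2,-0.2,-0.2,1,1,1,1,1,1]' --force 50

```text
clock: 6.1
position: [0.4748, -0.281, 0.0305]
ee_rot: [-0.0, -0.098, 0.995, 0.001]
contact_force: [-0.2, 4.8, 0.9]
width: 0.0304
gripper_force: 49.3
```

Emit:
carry_out --delta_pos '[[0.01,0,0],[0.02,0,0],[0.03,0,0],[0.04,0,0],[0.05,0,0],[0.06,0,0],[0.068,0,0],[0.074,0,0],[0.077,0,0],[0.077,0,0],[0.077,0,0]]' --turn '[[0,0,0],[0,0,0],[0,0,0],[0,0,0],[0,0,0],[0,0,0],[0,0,0],[0,0,0],[0,0,0],[0,0,0],[0,0,0]]' --claw '[1,1,1,1,1,1,1,1,1,1,1]'

```text
clock: 7.2
position: [0.4473, -0.2866, 0.0306]
ee_rot: [0.002, -0.097, 0.995, 0.001]
contact_force: [6.9, 9.1, -0.7]
width: 0.0301
gripper_force: 49.8
```

```bash
python3 - <<'E'
from h import *
to((.47,-.28,.03),np.radians(11.2))
for c in("side","top"):
  d=manip.get_image(c)
  P=cloud(d);k=(np.hypot(P[...,0]-.5725,P[...,1]+.262)<.02)&(P[...,2]>.106)&(P[...,2]<.15);print(k.sum(),np.median(P[k],0))
  for q in("right_knob_face","module_1_top"): print(q,[(np.round(r["point"],4).tolist(),round(r["score"],2)) for r in manip.place_of(c,q)][:5])
E
```

```text
pos [ 0.4473 -0.2866  0.0306] shift [-0.0588  0.0053  0.0017] turn [ 0.0022  0.0088 -0.0032] F [ 6.9  9.1 -0.7] w 0.0301 t 7.2
235 [ 0.56907383 -0.26298504  0.12270483]
right_knob_face [([0.4428, -0.2862, 0.0538], 0.63)]
module_1_top [([0.5763, -0.2598, 0.1188], 0.61)]
193 [ 0.57208868 -0.26169618  0.1231531 ]
right_knob_face []
module_1_top [([0.5802, -0.2581, 0.1266], 0.8)]
```

The knob travelled 28 mm and the module dropped to 0.123 m, as expected. Release and rise.

Emit:
carry_out --delta_pos '[[0.072,0,0],[0.072,0,0],[0.072,0,0],[0.072,0,0],[0.072,0,0],[0.072,0,-0.05],[0.072,0,-0.15],[0.072,0,-0.25],[0.072,0,-0.35],[0.072,0,-0.38],[0.072,0,-0.38],[0.072,0,-0.38]]' --turn '[[0,0,0],[0,0,0],[0,0,0],[0,0,0],[0,0,0],[0,0,0],[0,0,0],[0,0,0],[0,0,0],[0,0,0],[0,0,0],[0,0,0]]' --claw '[-1,-1,-1,-1,-1,-1,-1,-1,-1,-1,-1,-1]'

```text
clock: 8.7
position: [0.4164, -0.2929, 0.1815]
ee_rot: [-0.001, -0.098, 0.995, 0.001]
contact_force: [-0.7, 0.5, -0.1]
width: 0.0855
gripper_force: 0.0
```

I slipped there: the row shifts count from the last commanded pose, so the tool slid 29 mm further out while opening. Checking the knob before pressing.

```bash
python3 - <<'E'
from h import *
to((.574,-.262,.16),np.radians(11.2))
ims=[]
for c in("side","top"):
    d=manip.get_image(c);i=d["image"][:,:,::-1]
    P=cloud(d)
    print([(np.round(r["point"],4).tolist(),round(r["score"],2)) for r in manip.place_of(c,"right_knob_face")])
    k=(np.hypot(P[...,0]-.45,P[...,1]+.287)<.03)&(P[...,2]>.035)&(P[...,2]<.08);print(k.sum(), P[k].min(0) if k.any() else 0)
    ims.append(cv2.resize(i[150:310,230:400] if c=="side" else i[110:270,240:410],(400,376)))
cv2.imwrite("pics/a2.png",np.hstack(ims))
E
```

```text
pos [ 0.4164 -0.2929  0.1815] shift [-0.4016 -0.0009  0.0534] turn [ 0.0028 -0.002   0.0008] F [-0.7  0.5 -0.1] w 0.0855 t 8.7
[([0.4416, -0.284, 0.0527], 0.63)]
189 [ 0.44315373 -0.30179377  0.04070902]
[([0.4443, -0.2882, 0.0558], 0.61)]
80 [ 0.44047309 -0.29786469  0.0497117 ]
```

View pics/a2.png

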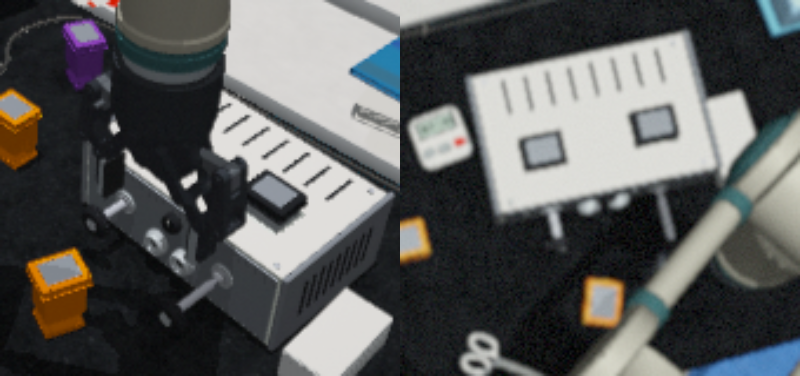

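The knob (170,315 in the left half) is still fully out, its face at x≈0.442. The module is lower but still proud. Closing the fingers and moving over the cap.

Emit:
carry_out --delta_pos '[[-0.1,-0.001,0],[-0.2,-0.001,0],[-0.3,-0.001,0],[-0.4,-0.001,0],[-0.4,-0.001,0.05],[-0.4,-0.001,0.05],[-0.4,-0.001,0.05],[-0.4,-0.001,0.05],[-0.4,-0.001,0.05]]' --turn '[[0,0,0],[0,0,0],[0,0,0],[0,0,0],[0,0,0],[0,0,0],[0,0,0],[0,0,0],[0,0,0]]' --claw '[1,1,1,1,1,1,1,1,1]'

```text
clock: 9.8
position: [0.5735, -0.2633, 0.1635]
ee_rot: [0.0, -0.097, 0.995, -0.0]
contact_force: [0.3, -0.0, -0.1]
width: 0.0002
gripper_force: 0.0
```

```bash
python3 - <<'E'
from h import *
to((.574,-.262,.111),np.radians(11.2))
E
```

```text
pos [ 0.5735 -0.2633  0.1635] shift [-0.0017  0.003   0.1313] turn [-0.0014  0.0016 -0.0014] F [ 0.3 -0.  -0.1] w 0.0002 t 9.8
```

Press down gradually to just above the seated height.

Emit:
carry_out --delta_pos '[[-0.002,0.003,0.05],[-0.002,0.003,0.09],[-0.002,0.003,0.1],[-0.002,0.003,0.107],[-0.002,0.003,0.114],[-0.002,0.003,0.121],[-0.002,0.003,0.127],[-0.002,0.003,0.131],[-0.002,0.003,0.133],[-0.002,0.003,0.133]]' --turn '[[0,0,0],[0,0,0],[0,0,0],[0,0,0],[0,0,0],[0,0,0],[0,0,0],[0,0,0],[0,0,0],[0,0,0]]' --claw '[1,1,1,1,1,1,1,1,1,1]'

```text
clock: 10.8
position: [0.5747, -0.2616, 0.1111]
ee_rot: [0.001, -0.098, 0.995, -0.0]
contact_force: [-2.6, 0.0, 7.3]
width: -0.0003
gripper_force: 3.7
```

Emit:
carry_out --delta_pos '[[0,0,0.003],[0,0,0.005],[0,0,0.005],[0,0,0.005],[0,0,0.005]]' --turn '[[0,0,0],[0,0,0],[0,0,0],[0,0,0],[0,0,0]]' --claw '[1,1,1,1,1]'

```text
clock: 11.3
position: [0.5747, -0.2616, 0.111]
ee_rot: [0.001, -0.098, 0.995, -0.001]
contact_force: [-3.8, 2.0, 17.1]
width: 0.0004
gripper_force: 8.1
```

Emit:
carry_out --delta_pos '[[0,0,-0.05],[0,0,-0.1],[0,0,-0.18],[0.1,0,-0.18],[0.2,0,-0.18],[0.3,0,-0.18],[0.4,0,-0.18],[0.5,0,-0.18],[0.5,0,-0.18],[0.5,0,-0.18]]' --turn '[[0,0,0],[0,0,0],[0,0,0],[0,0,0],[0,0,0],[0,0,0],[0,0,0],[0,0,0],[0,0,0],[0,0,0]]' --claw '[1,1,1,1,1,1,1,1,1,1]'

```text
clock: 12.3
position: [0.3782, -0.3007, 0.1799]
ee_rot: [0.001, -0.097, 0.995, -0.0]
contact_force: [0.3, -0.3, 0.0]
width: -0.0
gripper_force: 0.0
```

```bash
python3 - <<'E'
from h import *
ims=[]
to((.398,-.2966,.045),np.radians(11.2))
for c in("side","top"):
    d=manip.get_image(c);i=d["image"][:,:,::-1]
    P=cloud(d);k=(np.hypot(P[...,0]-.5735,P[...,1]+.262)<.02)&(P[...,2]>.104)&(P[...,2]<.15);print(k.sum(),np.median(P[k],0),np.ptp(P[k][:,2]))
    print([(np.round(r["point"],4).tolist(),round(r["score"],2)) for r in manip.place_of(c,"right_knob_face")])
    ims.append(cv2.resize(i[150:310,230:400] if c=="side" else i[110:270,240:410],(400,376)))
cv2.imwrite("pics/a3.png",np.hstack(ims))
E
```

```text
pos [ 0.3782 -0.3007  0.1799] shift [-0.05    0.0007  0.3372] turn [-0.0015  0.0028 -0.0033] F [ 0.3 -0.3  0. ] w -0.0 t 12.3
206 [ 0.57331953 -0.26297072  0.11101564] 0.010330444341758893
[([0.4444, -0.2884, 0.054], 0.73), ([0.5823, -0.3685, -0.0067], 0.45)]
183 [ 0.57322062 -0.26162628  0.11111003] 0.012016972463264164
[([0.4469, -0.2872, 0.0531], 0.46)]
```

View pics/a3.png

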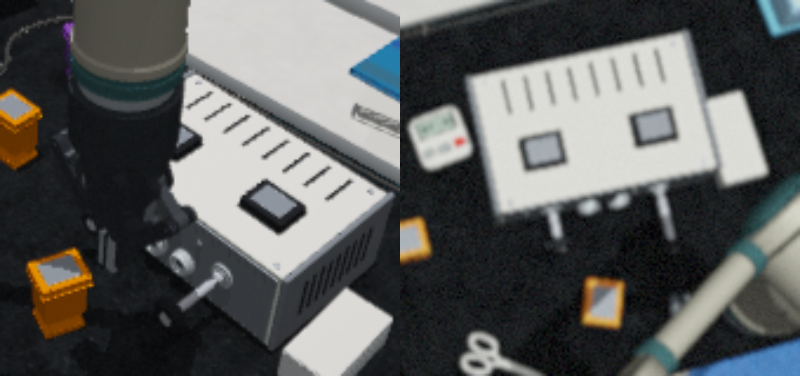

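The module is seated (top at 0.111 m), and the knob is still out with its face at x≈0.445. Next: shut fingers down in front of the knob, clear of the orange decoy at (60,290).

Emit:
carry_out --delta_pos '[[-0.1,0,0.05],[-0.1,0,0.15],[-0.1,0,0.25],[-0.1,0,0.33],[-0.1,0,0.342],[-0.1,0,0.342],[-0.1,0,0.342]]' --turn '[[0,0,0],[0,0,0],[0,0,0],[0,0,0],[0,0,0],[0,0,0],[0,0,0]]' --claw '[1,1,1,1,1,1,1]'

```text
clock: 13.2
position: [0.419, -0.2934, 0.044]
ee_rot: [0.001, -0.098, 0.995, -0.001]
contact_force: [-0.2, -0.3, 0.0]
width: 0.0002
gripper_force: 0.0
```

```bash
python3 - <<'E'
from h import *
c,s=np.cos(np.radians(11.2)),np.sin(np.radians(11.2))
to((.5923-.1455*c+.062*s,-.195-.1455*s-.062*c,.043),np.radians(11.2))
E
```

```text
pos [ 0.419  -0.2934  0.044 ] shift [-0.1091  0.0021  0.0026] turn [-0.0042  0.0034  0.0014] F [-0.2 -0.3  0. ] w 0.0002 t 13.2
```

Emit:
carry_out --delta_pos '[[-0.02,0.002,0],[-0.035,0.002,0],[-0.045,0.002,0],[-0.055,0.002,0],[-0.065,0.002,0],[-0.075,0.002,0],[-0.085,0.002,0],[-0.094,0.002,0],[-0.102,0.002,0],[-0.108,0.002,0],[-0.108,0.002,0],[-0.108,0.002,0]]' --turn '[[0,0,0],[0,0,0],[0,0,0],[0,0,0],[0,0,0],[0,0,0],[0,0,0],[0,0,0],[0,0,0],[0,0,0],[0,0,0],[0,0,0]]' --claw '[1,1,1,1,1,1,1,1,1,1,1,1]'

```text
clock: 14.4
position: [0.4604, -0.2831, 0.0426]
ee_rot: [0.001, -0.098, 0.995, 0.0]
contact_force: [-0.4, -0.6, -0.5]
width: -0.0003
gripper_force: 0.0
```

Emit:
carry_out --delta_pos '[[-0.005,0,0],[-0.01,0,0],[-0.012,0,0],[-0.012,0,0]]' --turn '[[0,0,0],[0,0,0],[0,0,0],[0,0,0]]' --claw '[1,1,1,1]'

```text
clock: 14.8
position: [0.4622, -0.2826, 0.0425]
ee_rot: [-0.002, -0.098, 0.995, 0.0]
contact_force: [-6.7, -2.5, 2.6]
width: 0.0003
gripper_force: 3.6
```

Emit:
carry_out --delta_pos '[[-0.004,0,0],[-0.008,0,0],[-0.008,0,0],[-0.008,0,0]]' --turn '[[0,0,0],[0,0,0],[0,0,0],[0,0,0]]' --claw '[1,1,1,1]'

```text
clock: 15.2
position: [0.4622, -0.2825, 0.0425]
ee_rot: [-0.005, -0.099, 0.995, 0.0]
contact_force: [-14.0, -5.1, 6.4]
width: -0.0003
gripper_force: 7.7
```

Emit:
carry_out --delta_pos '[[0.04,0,0],[0.11,0,0],[0.13,0,-0.1],[0.13,0,-0.2],[0.13,0,-0.3],[0.3,0,-0.4],[0.4,0,-0.4],[0.4,0,-0.4],[0.4,0,-0.4],[0.4,0,-0.4]]' --turn '[[0,0,0],[0,0,0],[0,0,0],[0,0,0],[0,0,0],[0,0,0],[0,0,0],[0,0,0],[0,0,0],[0,0,0]]' --claw '[1,1,1,1,1,1,1,1,1,1]'

```text
clock: 16.2
position: [0.3128, -0.3117, 0.2024]
ee_rot: [-0.0, -0.096, 0.995, -0.001]
contact_force: [-0.7, 0.0, -0.5]
width: -0.0001
gripper_force: 0.0
```

```bash
python3 - <<'E'
from h import *
ims=[]
for c in("side","top"):
    d=manip.get_image(c);i=d["image"][:,:,::-1]
    P=cloud(d);k=(np.hypot(P[...,0]-.5735,P[...,1]+.262)<.02)&(P[...,2]>.104)&(P[...,2]<.15);print(k.sum(),np.median(P[k],0))
    for n,x,y in(("R",.475,-.282),("L",.45,-.159)):
        k=(np.hypot(P[...,0]-x,P[...,1]-y)<.025)&(P[...,2]>.035)&(P[...,2]<.08)
        if k.any():print("knob",n,k.sum(),P[k].min(0).round(4),P[k].max(0).round(4))
    print([(np.round(r["point"],4).tolist(),round(r["score"],2)) for r in manip.place_of(c,"right_knob_face")])
    ims.append(cv2.resize(i[150:310,230:400] if c=="side" else i[110:270,240:410],(400,376)))
cv2.imwrite("pics/a4.png",np.hstack(ims))
E
```

```text
207 [ 0.57323945 -0.26233151  0.11101715]
knob R 173 [ 0.47   -0.2967  0.0415] [ 0.4997 -0.2637  0.0735]
knob L 32 [ 0.4542 -0.1769  0.0517] [ 0.4733 -0.1542  0.0734]
[([0.4685, -0.2812, 0.0559], 0.5)]
186 [ 0.57289152 -0.26177348  0.11120171]
knob R 86 [ 0.4672 -0.2963  0.0512] [ 0.4992 -0.2653  0.0757]
knob L 84 [ 0.4433 -0.1744  0.0433] [ 0.4744 -0.1432  0.0758]
[([0.476, -0.2797, 0.0531], 0.42)]
```

View pics/a4.png

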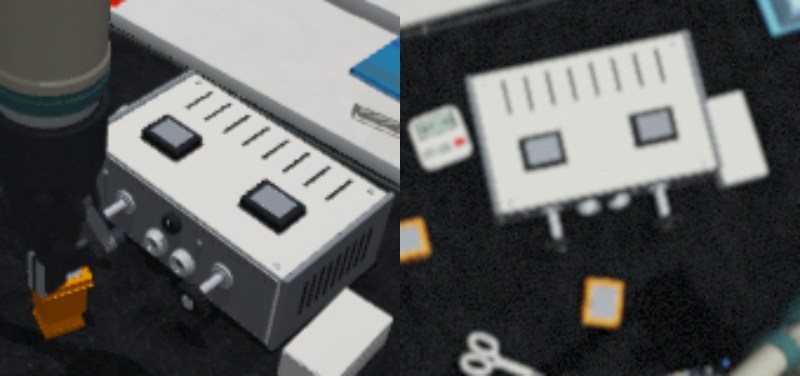

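The right knob is home (min x 0.470 and 0.467, the same as at the start). Both caps are flush, the timer and carton haven't moved, and the arm is clear. Handing in.

```bash
python3 -c "
from rig import manip
print(manip.sign_off())"
```

```text
the job is handed in; nothing more can be done
None
```

The right lamp's knob was pulled out, its module pressed flush (cap top at 0.111 m) and the knob pushed home, with everything else seen unmoved; I handed it in at about 16 s, and no verdict came back.

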